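# Stand a painted panel up on the drying rack

## Task

Three small wooden panels lie sloping, painted side down, on the drying rack on the desk. Tip up the rectangular one with four square corners: push its raised edge towards the rack's backboard, so that it pivots on its lower edge, which stays down on the rack, until it stands upright at the foot of the backboard, squarely leaning on it, its painted side showing. Leave the arched panel and the round panel lying as they are, then let go.

Things in the scene. Friction and masses are not known exactly. Their poses are not given: they have to be found in the camera images.
- square_cornered_panel: Loose plywood rectangle 130 x 90 x 10 mm, 80 g, painted below. Slopes at 30 deg: lower edge on the rack's bed, 7 mm short of the backboard (slides that far, then pivots), underside on the rail, raised edge 81 mm above the desk, 45 mm past the rail, clear beyond. Origin: middle of lower edge, mid-thickness; x to the raised edge, y across, z out of its back. Past vertical it rests on the backboard.
- arched_panel: Panel with a half-round top end, 130 x 90 x 10 mm, lying sloped on the rack like the rectangular one, painted side down. Origin: middle of its lower edge, mid-thickness; x along it to the raised end, y across, z out of its plywood back. To be left lying.
- round_panel: Round panel, a disc of 114 mm diameter, 10 mm thick, lying sloped on the rack like the others, painted side down. Origin: its lowest rim point, mid-thickness; x along the slope to the raised side, y across, z out of its plywood back. To be left lying.
- rack: Fixed dark wood rack. Origin: on the desk below the backboard's foot, mid-length; x level from backboard towards the panels' raised edges (away from robot), y along it. Bed 12 mm high, 430 long, x -60 to 95. Backboard 125 high, 14 thick, face from x=0, leaning back 8 deg, top 136 above desk. Rail: 12 mm bar along y at x=88, axis 49 high. Panels' origins: x=8, y about -130, 0, 130, any order.
Mind the look-alikes: they are no part of the job. Leave any blue look-alike of the square_cornered_panel alone. What is shaped like the arched_panel but black is not meant.

How it is judged:
By the outcome, as a careful person would: the job done as asked, in the order asked, and still so for the second after the job is handed in, with the robot touching nothing.
It also fails if it takes over 38 s, if anything falls off the work surface, if the arm or the gripper's body presses on something with over 40 N, if the wrist force passes 120 N, or if a joint passes its speed limit or range.

## Robot

A 6-joint arm with a two-finger parallel gripper is mounted at the origin on the work surface. World frame = base frame: x ahead of the robot, y to its left, z up, the work surface at z = 0. Lengths are in m, angles in rad, forces in N, time in s.
With the tool pointing down it reaches from about 0.4 to 0.825 m from the base axis. Payload 7 kg.
Tool frame: the origin (TCP) lies between the finger pads; the fingertips stand 8 mm ahead of it and the grasp point (between the pads) lies 11 mm behind it (arm.finger_overhang is the distance from the TCP to the fingertips, in m); z points along the fingers, y is the line along which they close (so a half turn about z gives the same grasp; the last joint's range is limited). The gripper opens to 88 mm and grips with 3 to 60 N. Pads are 19 mm wide; open, the fingers measure 130 mm over their backs; the gripper's body (78 mm by 193 mm) begins 47 mm behind the grasp point.
Start: joints at [-1.006, 0.359, 0.012, 0, -1.224, -0.288], TCP at [0.184, -0.649, 0.235] pointing down, gripper open.
Joint ranges: [-3.07, 3.07], [-1.43, 2.12], [-1.02, 1.25], [-3.03, 1.67], [-3.05, -0], [-3.03, 3.03]. Speed limits (rad/s): [2.39, 2.39, 3.01, 3.14, 3.14, 3.14].

## Interface

Orientations are given as [roll, pitch, yaw] about the fixed x, y, z axes, in that order (R = Rz(yaw) Ry(pitch) Rx(roll)).
In Python, from station import arm gives the robot as it stands.
- The arm moves only by the tool move_arm, never from a script. Its argument "rows" is text: rows parted by semicolons, each of 7 numbers parted by spaces: the turn, a rotation vector about the tool's x, y, z in degrees, then the shift along the tool's x, y, z in m, then the finger opening in m, from 0 to 0.0876. A call has 1 to 8 rows; each row shifts and turns the commanded pose from where the row before left it, along the tool's axes as they then stand; what a row does not reach is not made up. A row lasts 1/8 s, in which the tool goes at most 62.5 mm and 10.7 degrees, less where a joint would pass 70% of its speed; a pose out of reach is approached as far as the arm can. A call is refused whole if a number of a shift passes 0.0625 or a number of a turn 10.7, either way. A call with a gripper value outside its range is refused whole. The fingers move at their own pace and stop on an object; "squeeze" is the grip in N (left out, the last holds). Time passes only in rows, so rows that do not move let the fingers close. It gives the time, the measured TCP pose, the force, the opening and the grip force at its end, in the units of the state.
- arm.get_state(): the state, without advancing time (a new reading comes with each control period).
- arm.grab_frame(name): name is "side" or "top"; returns (picture, depth): 400x640x3 uint8, blue, green, red; 400x640 float32, m along the optical axis (not along the pixel's ray), 0 where there is no reading.
- arm.camera_model(name): a dict with "mtx" (3x3 intrinsics, pixels), "camera_from_world" (4x4, takes a point from world to camera coordinates). Camera axes: x right, y down, z forward; pixel columns grow to the right and rows downward; lengths in m; the calibration is good to about 2 mm. A picture is of the moment at which its call begins. camera_model takes no time and is no camera call.
- arm.job_done(): hands the job in; it is judged then, once.
The state is a dict: "t": time; "q": joint angles; "qd": joint speeds; "joint_efforts": joint torques, N m; "eef_pos": TCP position; "ee_rot": TCP orientation; "force": force on the tool from outside, world axes, zero at the start; "moment": the same for the moment, N m; "width": finger opening in m; "gripper_force": force on a finger pad.
Only numpy, scipy, OpenCV 4.12 (cv2) and the standard library are available. Lean on these libraries where they do the work, as an engineer would, in place of code of your own. Each camera call takes 0.05 s, during which the arm holds its last target. There are 200 camera calls.

## Working session

There is one attempt and no reset: what is moved stays moved. The work goes in short steps, Python scripts to look and compute and a tool call to move; the robot and the scene stay as the last step left them, time stands still between calls to the robot, and variables do not carry over. Pictures are saved under pics/ and viewed, at most 10 in all, crops included, and the job is handed in when it is done.

Besides the shell and the picture viewer there is one more tool, called after "Emit:" as a command line: name --argument value ..., lists and objects as JSON in quotes. move_arm: Moves the arm, as the interface text tells. Its arguments: {"type":"object","properties":{"rows":{"type":"string"},"squeeze":{"type":"number"}},"required":["rows"]}

```bash
mkdir -p pics; cat > h.py <<'E'
import numpy as np, cv2
from station import arm
def pts(name):
    im,d=arm.grab_frame(name); m=arm.camera_model(name); K=np.array(m["mtx"]);T=np.linalg.inv(np.array(m["camera_from_world"]))
    v,u=np.mgrid[:400,:640]; P=np.stack([(u-K[0,2])/K[0,0]*d,(v-K[1,2])/K[1,1]*d,d,np.ones_like(d)],-1)@T.T
    P[d==0]=np.nan
    return im,d,P[...,:3]
E
python3 - <<'E'
from h import *
for n in("top","side"):
    im,d,P=pts(n); cv2.imwrite(f"pics/{n}0.png",im); np.save(n+"0.npy",P)
    m=arm.camera_model(n); T=np.linalg.inv(np.array(m["camera_from_world"])); print(n,T[:3,3].round(3),T[:3,2].round(3),(d>0).mean())
print(arm.get_state())
E
```

```text
top [0.336 0.113 0.728] [ 0.133 -0.007 -0.991] 0.99607421875
side [0.186 0.576 0.515] [ 0.342 -0.657 -0.671] 0.995875
{'t': 0.1, 'q': array([-1.00586403e+00,  3.59303711e-01,  1.11527035e-02, -3.40817059e-04,
       -1.22411347e+00, -2.88077683e-01]), 'qd': array([ 0.0002227 , -0.00234453,  0.00179841,  0.00275568, -0.00091969,
        0.00133713]), 'joint_efforts': array([-1.82744698e-03, -5.84162915e+01,  2.93751454e+01,  7.01561227e+00,
        1.01547613e-02, -9.47402873e-05]), 'eef_pos': array([ 0.18434803, -0.64888522,  0.233719  ]), 'ee_rot': array([ 3.14009396e+00, -1.09954239e-04, -2.86485400e+00]), 'force': array([-0.06099378, -0.11676446,  0.35469128]), 'moment': array([ 0.00327681,  0.02405163, -0.06421259]), 'gripper_force': 0.0, 'width': 0.08784894129292894}
```

View pics/top0.png

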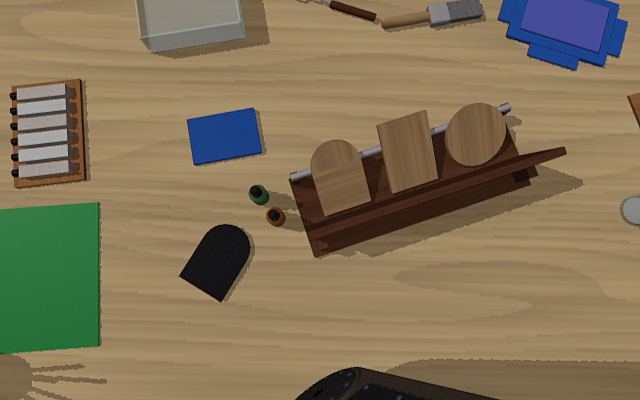

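View pics/side0.png

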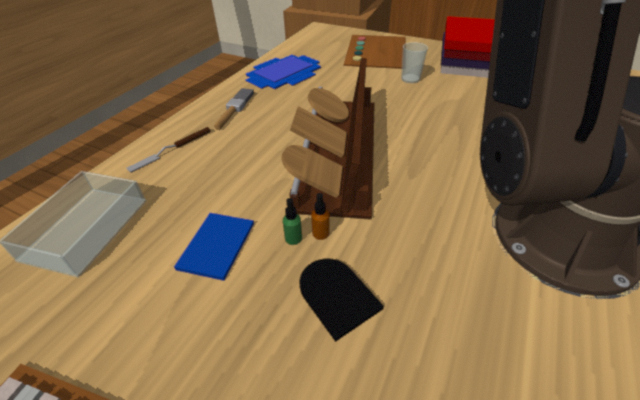

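The top view shows three plywood panels on the rack: arched at (340,180), rectangle at (408,152) and disc at (476,135). The blue rectangle at (225,137) and the black arch at (217,262) lie on the desk. The middle panel (408,152) has four square corners and lies on the rack, so it is the one meant. I'll confirm that in a crop and measure.

```bash
python3 - <<'E'
from h import *
im=cv2.imread("pics/top0.png"); P=np.load("top0.npy")
cv2.imwrite("pics/crop.png",cv2.resize(im[85:265,270:580],None,fx=2.5,fy=2.5,interpolation=cv2.INTER_CUBIC))
for n,(u,v) in dict(rect=(408,152),arch=(340,180),disc=(476,135)).items():
    Q=P[v-12:v+13,u-12:u+13].reshape(-1,3); c=Q.mean(0); s=np.linalg.svd(Q-c)[2][2]; s*=np.sign(s[2])
    # whole face: points within 4mm of plane and wood coloured, connected to seed
    m=(abs((P-c)@s)<.004).astype(np.uint8); hsv=cv2.cvtColor(im,cv2.COLOR_BGR2HSV); m&=(hsv[...,2]>95).astype(np.uint8)
    m=cv2.morphologyEx(m,cv2.MORPH_OPEN,np.ones((3,3)))
    _,l=cv2.connectedComponents(m); m=l==l[v,u]; F=P[m]
    print(n,"n",s.round(3),"tilt",np.degrees(np.arccos(s[2])).round(1),"az",np.degrees(np.arctan2(-s[1],-s[0])).round(1),m.sum())
    up=np.array([-s[0],-s[1],0]);up/=np.linalg.norm(up); x=up*s[2]; x[2]=np.hypot(s[0],s[1]); y=np.cross(s,x)
    a=(F-c)@x; b=(F-c)@y
    lo,hi=np.percentile(a,[.5,99.5]); bl,bh=np.percentile(b,[1,99])
    print(" size",hi-lo,bh-bl,"low",(c+x*lo+y*(bl+bh)/2).round(4),"high",(c+x*hi+y*(bl+bh)/2).round(4))
# rail & board
hs=P[...,2]
for (u,v) in [(300,176),(375,148),(440,128),(508,105),(318,222),(430,196),(560,152),(535,160)]: print((u,v),P[v,u].round(3),im[v,u])
E
```

```text
Traceback (most recent call last):
numpy.linalg.LinAlgError: SVD did not converge
```

View pics/crop.png

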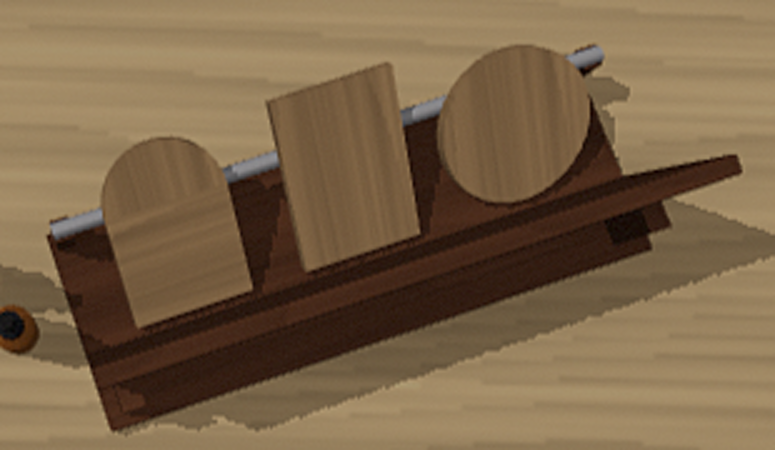

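The crop confirms it: the middle panel, with crop corners about (268,100), (390,65), (418,235) and (305,270), is the square-cornered rectangle. The left one has a rounded top and the right one is a disc.

```bash
python3 - <<'E'
from h import *
im=cv2.imread("pics/top0.png"); P=np.load("top0.npy"); hsv=cv2.cvtColor(im,cv2.COLOR_BGR2HSV)
for n,(u,v) in dict(rect=(408,152),arch=(340,185),disc=(476,135)).items():
    Q=P[v-12:v+13,u-12:u+13].reshape(-1,3); Q=Q[~np.isnan(Q).any(1)]; c=np.median(Q,0); 
    for _ in range(3):
        s=np.linalg.svd(Q-Q.mean(0))[2][2]; s*=np.sign(s[2]); c=Q.mean(0)
        m=(np.nan_to_num(abs((P-c)@s),nan=1)<.005).astype(np.uint8)&(hsv[...,2]>95).astype(np.uint8)
        m=cv2.morphologyEx(m,cv2.MORPH_OPEN,np.ones((3,3)))
        _,l=cv2.connectedComponents(m); l0=l[v-3:v+4,u-3:u+4].max(); m=l==l0; Q=P[m]
    print(n,"n",s.round(3),"tilt",np.degrees(np.arccos(s[2])).round(1),"az",np.degrees(np.arctan2(-s[1],-s[0])).round(1),m.sum())
    up=np.array([-s[0],-s[1],0]);up/=np.linalg.norm(up); x=up*s[2]; x[2]=np.hypot(s[0],s[1]); y=np.cross(s,x)
    a=(Q-c)@x; b=(Q-c)@y
    lo,hi=np.percentile(a,[.5,99.5]); bl,bh=np.percentile(b,[1,99])
    print(" size",hi-lo,bh-bl,"low",(c+x*lo+y*(bl+bh)/2).round(4),"high",(c+x*hi+y*(bl+bh)/2).round(4))
    r=cv2.minAreaRect(((Q-c)@np.stack([x,y],1)*1000).astype(np.float32)); print(" rect",r)
for (u,v) in [(296,178),(375,148),(440,128),(505,107),(318,222),(430,196),(562,151),(535,160)]: print((u,v),P[v,u].round(3),im[v,u])
E
```

```text
rect n [-0.469 -0.169  0.867] tilt 29.9 az 19.8 3410
 size 0.12848686118802577 0.08846181740213577 low [ 0.4622 -0.0747  0.0192] high [ 0.5669 -0.0369  0.0834]
 rect ((-2.642894744873047, -0.31830596923828125), (90.8646469116211, 130.99916076660156), 89.7724609375)
arch n [-0.467 -0.17   0.868] tilt 29.8 az 20.0 3200
 size 0.1267725045964235 0.08750236414771388 low [0.4173 0.0488 0.0192] high [0.5208 0.0863 0.0822]
 rect ((1.7482643127441406, -0.3722686767578125), (129.72840881347656, 90.20381927490234), 0.07657624036073685)
disc n [-0.468 -0.168  0.868] tilt 29.8 az 19.7 2856
 size 0.10920231097084504 0.10647094742539423 low [ 0.5081 -0.1956  0.0205] high [ 0.5973 -0.1636  0.0748]
 rect ((-2.5021896362304688, -0.846435546875), (114.24236297607422, 111.40839385986328), 72.90202331542969)
(296, 178) [0.464 0.143 0.052] [90 87 87]
(375, 148) [0.522 0.004 0.051] [139 136 137]
(440, 128) [ 0.562 -0.113  0.051] [139 137 139]
(505, 107) [ 0.604 -0.231  0.054] [134 133 135]
(318, 222) [0.39  0.102 0.009] [19 28 47]
(430, 196) [ 0.426 -0.068  0.133] [22 36 64]
(562, 151) [ 0.503 -0.278  0.132] [24 39 64]
(535, 160) [ 0.487 -0.234  0.133] [22 39 65]
```

Emit:
move_arm --rows "0 0 -3.9 0 0 0 0; 0 0 0 -0.03 0.022 0 0; 0 0 0 -0.04 0.03 0 0; 0 0 0 -0.04 0.03 0 0; 0 0 0 -0.04 0.03 0 0; 0 0 0 -0.04 0.03 0 0; 0 0 0 -0.04 0.03 0 0; 0 0 0 -0.04 0.03 0 0" --squeeze 5

```text
t: 1.1
eef_pos: [0.3708, -0.3664, 0.2344]
ee_rot: [3.141, -0.0, -2.797]
force: [1.6, -0.4, 0.2]
width: 0.0132
gripper_force: 0.0
```

Emit:
move_arm --rows "0 0 0 -0.04 0.03 0 0; 0 0 0 -0.04 0.03 0 0; 0 0 0 -0.04 0.03 0 0; 0 0 0 -0.04 0.03 0 0; 0 0 0 -0.04 0.03 0 0; 0 0 0 -0.04 0.03 0 0; 0 0 0 -0.04 0.03 0 0; 0 0 0 -0.03 0.022 0 0"

```text
t: 2.1
eef_pos: [0.5842, -0.0429, 0.2341]
ee_rot: [3.141, -0.001, -2.796]
force: [0.7, -0.1, -0.1]
width: 0.0006
gripper_force: 0.0
```

```bash
cat > s.py <<'E'
import numpy as np
from station import arm
def show():
    s=arm.get_state(); p=s["eef_pos"]; a=np.radians(19.8); X=np.array([np.cos(a),np.sin(a)]); Y=np.array([-X[1],X[0]])
    L=np.array([.4622,-.0747]); d=p[:2]-L
    print("t",round(s["t"],2),"rack x",round(d@X*1e3+5.5,1),"off-centre y",round(d@Y*1e3,1),"tip z",round(p[2]*1e3-8,1),"rpy",np.degrees(s["ee_rot"]).round(1),"F rack",(s["force"][:2]@X).round(2),(s["force"][:2]@Y).round(2),s["force"][2].round(2),"w",round(s["width"],4))
show()
E
python3 s.py
```

```text
t 2.1 rack x 131.1 off-centre y -11.4 tip z 226.1 rpy [ 180.    -0.  -160.2] F rack 0.61 -0.3 -0.14 w 0.0006
```

Emit:
move_arm --rows "0 0 0 -0.022 0.0115 0 0; 0 0 0 0 0 0.03 0; 0 0 0 0 0 0.04 0; 0 0 0 0 0 0.04 0; 0 0 0 0 0 0.035 0; 0 0 0 0 0 0.025 0; 0 0 0 0 0 0 0"

```text
t: 2.98
eef_pos: [0.5989, -0.0272, 0.0625]
ee_rot: [3.141, -0.005, -2.797]
force: [-0.1, 0.0, 0.0]
width: 0.0004
gripper_force: 0.0
```

```bash
python3 s.py; python3 -c "
from h import *
im,d,P=pts('side'); cv2.imwrite('pics/side1.png',cv2.resize(im[60:230,230:450],None,fx=3,fy=3))"
```

```text
t 2.98 rack x 150.2 off-centre y -1.6 tip z 54.5 rpy [ 180.    -0.3 -160.3] F rack -0.13 0.07 0.02 w 0.0004
```

View pics/side1.png

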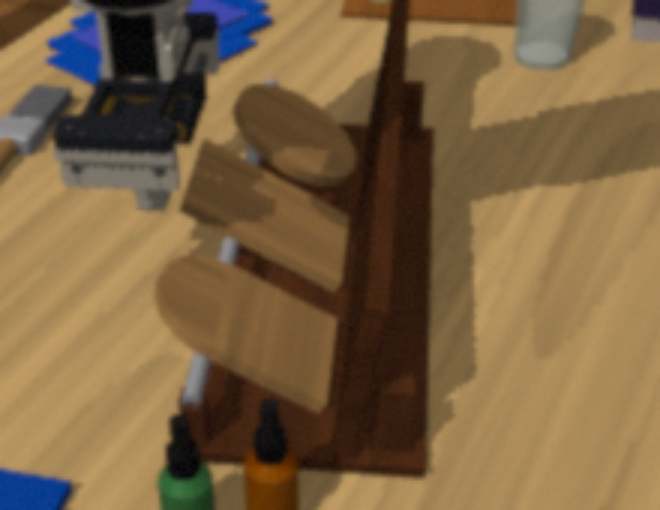

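The finger (crop (150,195)) is just beyond the middle panel's raised edge and clear of its neighbours. Next I slide the panel against the foot of the backboard.

Emit:
move_arm --rows "0 0 0 0.008 0.0015 0 0; 0 0 0 0.006 0 0 0; 0 0 0 0.004 0 0 0; 0 0 0 0.003 0 0 0; 0 0 0 0.003 0 0 0; 0 0 0 0 0 0 0"

```text
t: 3.78
eef_pos: [0.5772, -0.0333, 0.0646]
ee_rot: [3.142, -0.0, -2.797]
force: [0.2, 0.4, 0.4]
width: 0.0007
gripper_force: 0.2
```

```bash
python3 s.py
```

```text
t 3.77 rack x 127.7 off-centre y 0.1 tip z 56.6 rpy [ 180.    -0.  -160.2] F rack 0.3 0.29 0.44 w 0.0007
```

Emit:
move_arm --rows "0 0 0 0.004 0 -0.004 0; 0 0 0 0.004 0 -0.006 0; 0 0 0 0.006 0 -0.008 0; 0 0 0 0.007 0 -0.008 0; 0 0 0 0.008 0 -0.008 0; 0 0 0 0 0 0 0"

```text
t: 4.53
eef_pos: [0.5492, -0.0433, 0.0994]
ee_rot: [3.141, 0.0, -2.797]
force: [2.3, 0.2, 1.9]
width: 0.0007
gripper_force: 0.8
```

```bash
python3 s.py; python3 -c "
from h import *
im,d,P=pts('side'); cv2.imwrite('pics/side2.png',cv2.resize(im[60:230,230:450],None,fx=3,fy=3))"
```

```text
t 4.53 rack x 98.0 off-centre y 0.1 tip z 91.4 rpy [ 180.     0.  -160.3] F rack 2.25 -0.63 1.86 w 0.0007
```

View pics/side2.png

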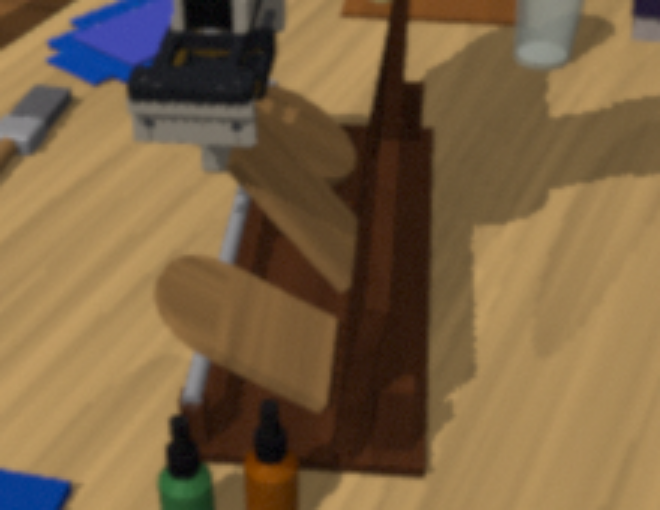

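The panel is rising: its top edge is at crop (235,160) against the finger, its lower edge is still down, and its neighbours are undisturbed.

Emit:
move_arm --rows "0 0 0 0.006 0 -0.006 0; 0 0 0 0.009 0 -0.0055 0; 0 0 0 0.0095 0 -0.0045 0; 0 0 0 0.01 0 -0.0035 0; 0 0 0 0.0085 0 -0.0025 0; 0 0 0 0.006 0 -0.0015 0; 0 0 0 0.005 0 -0.001 0; 0 0 0 0 0 0 0"

```text
t: 5.58
eef_pos: [0.4989, -0.0614, 0.1231]
ee_rot: [3.142, -0.0, -2.797]
force: [-0.2, 0.6, -1.0]
width: 0.0007
gripper_force: 0.0
```

```bash
python3 s.py
```

```text
t 5.58 rack x 44.5 off-centre y 0.1 tip z 115.1 rpy [ 180.    -0.  -160.2] F rack -0.01 0.6 -1.0 w 0.0007
```

Emit:
move_arm --rows "0 0 0 0.006 0 -0.001 0; 0 0 0 0.006 0 -0.001 0; 0 0 0 0.005 0 -0.001 0; 0 0 0 0.005 0 0 0; 0 0 0 0.004 0 0 0; 0 0 0 0.004 0 0 0; 0 0 0 0.003 0 0 0; 0 0 0 0 0 0 0"

```text
t: 6.58
eef_pos: [0.468, -0.0725, 0.1261]
ee_rot: [-3.142, -0.0, -2.797]
force: [1.0, -0.6, 0.2]
width: 0.0007
gripper_force: 0.0
```

```bash
python3 s.py; python3 -c "
from h import *
im,d,P=pts('side'); cv2.imwrite('pics/side3.png',cv2.resize(im[60:230,230:450],None,fx=3,fy=3))"
```

```text
t 6.58 rack x 11.7 off-centre y 0.1 tip z 118.1 rpy [-180.    -0.  -160.2] F rack 0.71 -0.93 0.22 w 0.0007
```

View pics/side3.png

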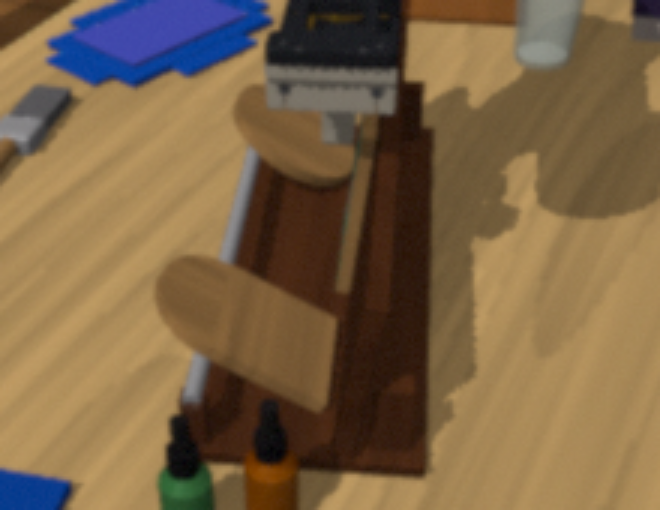

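Nearly upright: the panel's edge runs from crop (345,290) to (370,130), still on the finger. A few more millimetres, slowly.

Emit:
move_arm --rows "0 0 0 0.003 0 0 0; 0 0 0 0.002 0 0 0; 0 0 0 0.002 0 0 0; 0 0 0 0 0 0 0; 0 0 0 0 0 0 0"

```text
t: 7.25
eef_pos: [0.4616, -0.0748, 0.1261]
ee_rot: [-3.142, 0.0, -2.797]
force: [-0.2, -0.5, -0.4]
width: 0.0005
gripper_force: 0.0
```

```bash
python3 s.py; python3 - <<'E'
from h import *
a=np.radians(19.8);X=np.array([np.cos(a),np.sin(a),0]);Y=np.array([-X[1],X[0],0])
im,d,P=pts('side'); cv2.imwrite('pics/side4.png',cv2.resize(im[60:230,230:450],None,fx=3,fy=3))
D=P-np.array([.4622,-.0747,0]); x=D@X*1e3+5.5; y=D@Y*1e3; z=P[...,2]*1e3
for zz in range(20,150,10):
    for nm,lo,hi in(("panel",42,47),("board",50,62)):
        m=(abs(z-zz)<5)&(y>lo)&(y<hi)&(abs(x)<60)
        if m.sum(): print(zz,nm,m.sum(),np.percentile(x[m],[5,50,95]).round(1),end=" | ")
    print()
E
```

```text
t 7.25 rack x 4.9 off-centre y 0.1 tip z 118.1 rpy [-180.     0.  -160.2] F rack -0.37 -0.35 -0.4 w 0.0005
20 panel 17 [-1.3  3.3  7.8] | 20 board 2 [-2.3 -2.2 -2. ] | 
30 panel 17 [-3.1  1.2  5.8] | 30 board 2 [-4.1 -3.9 -3.7] | 
40 panel 18 [-4.9  0.3  5.8] | 40 board 1 [-5.4 -5.4 -5.4] | 
50 panel 18 [-5.1 -1.5  3.8] | 50 board 1 [-5.8 -5.8 -5.8] | 
60 panel 17 [-6.6 -2.2  2. ] | 60 board 2 [-7.7 -7.5 -7.4] | 
70 panel 21 [-8.5 -4.1  0.3] | 70 board 2 [-9.4 -9.2 -9. ] | 
80 panel 19 [-10.2  -4.   -1.3] | 80 board 2 [-11.  -10.9 -10.7] | 
90 panel 16 [-10.5  -6.7  -1.5] | 90 board 1 [-12.2 -12.2 -12.2] | 
100 panel 21 [-11.7  -7.5  -3.3] | 100 board 2 [-13.8 -13.2 -12.7] | 
110 panel 22 [-15.  -10.2  -5. ] | 110 board 1 [-14.1 -14.1 -14.1] | 
120 panel 22 [-15.1 -10.8  -6.7] | 120 board 2 [-15.9 -15.7 -15.6] | 
130 panel 26 [-18.  -12.5  -8.3] | 130 board 6 [-30.4 -25.8 -17.2] | 
140 panel 25 [-25.8 -15.9  -9.9] | 140 board 18 [-30.7 -23.8 -18.8] |
```

The depth puts the panel at about 8°, flat on the backboard with its foot at the board. Contact force is about zero, so I withdraw.

Emit:
move_arm --rows "0 0 0 -0.004 0 0 0; 0 0 0 -0.012 0 0 0; 0 0 0 -0.025 0 0 0; 0 0 0 -0.04 0 0 0; 0 0 0 -0.04 0 -0.03 0; 0 0 0 -0.03 0 -0.05 0; 0 0 0 -0.02 0 -0.05 0; 0 0 0 0 0 0 0"

```text
t: 8.3
eef_pos: [0.6264, -0.0161, 0.2601]
ee_rot: [-3.14, 0.007, -2.796]
force: [-1.1, -0.6, -0.6]
width: 0.0005
gripper_force: 0.0
```

```bash
python3 s.py; python3 - <<'E'
from h import *
im,d,P=pts('side'); a=cv2.resize(im[60:230,230:450],None,fx=3,fy=3)
cv2.imwrite('pics/side5.png',a)
E
```

```text
t 8.3 rack x 179.9 off-centre y -0.5 tip z 252.1 rpy [-179.9    0.4 -160.2] F rack -1.28 -0.18 -0.62 w 0.0005
```

View pics/side5.png

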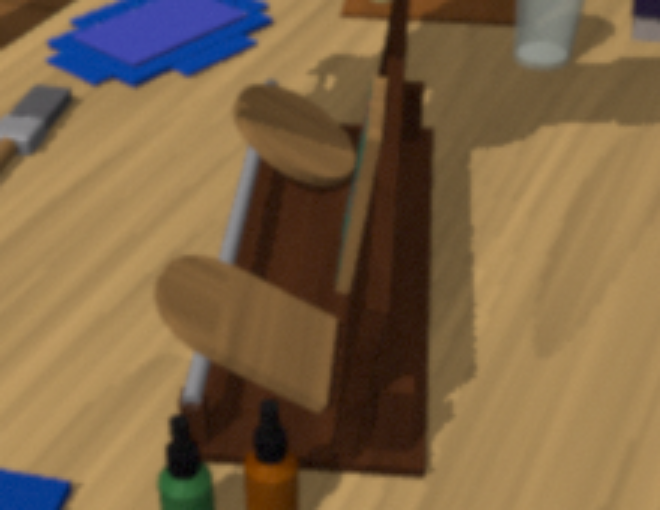

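The panel stands flat against the backboard (crop (345,290) to (380,80)) with its painted side out. The arched and round panels have not moved, and the gripper is clear.

```bash
python3 -c "
from station import arm
print(arm.job_done())"
```

```text
the job is handed in; nothing more can be done
None
```

The square-cornered panel now stands upright at the foot of the backboard, leaning squarely on it with its painted side showing; the arched and round panels lie as they were, the arm is clear, and the job was handed in at about 8 s.

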